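Set the bench transformer and switch on its output

ROBOT

A 6-joint arm with a two-finger parallel gripper is mounted at the origin on the work surface. World frame = base frame: x ahead of the robot, y to its left, z up, the work surface at z = 0. Lengths are in m, angles in degrees, forces in N, time in s.
With the tool pointing down it reaches from about 0.375 to 0.9 m from the base axis. Payload 3.1 kg.
Tool frame: the origin (TCP) lies at the very end of the fingers, on their centre line; the grasp point (between the pads) lies 19 mm behind it; z points along the fingers, x is the direction in which the jaws open and shut, and the axes are right-handed (so a half turn about z gives the same grasp; the last joint's range is limited). The gripper opens to 87 mm and grips with 3 to 60 N. Pads are 19 mm wide; open, the fingers measure 117 mm over their backs; the gripper's body (75 mm by 190 mm) begins 51 mm behind the grasp point.
Start: joints at [53.142, 30.224, 82.088, -0, 67.689, -10.227], TCP at [0.28, 0.559, 0.223] pointing down, gripper open.
Joint ranges: [-176.69, 176.69], [-43.24, 126.21], [12.49, 139.97], [-82, 262], [0, 151.66], [-163.58, 163.58]. Speed limits (degrees/s): [159.86, 159.86, 180, 180, 180, 180].

INTERFACE

Orientations are given as a 3x3 rotation matrix whose columns are the frame's x, y, z axes.
In Python, from rig import read_state, capture, bot gives the robot as it stands.
- The arm moves only by the shell command python3 -m crank 'ROWS' [OPENING]. ROWS is JSON, a list of rows, each a list of 2 entries, a list of its own where there are three numbers: the shift along the tool's x, y, z in cm, then the turn, a rotation vector about the tool's x, y, z in rad. In form: [[[dx, dy, dz], [wx, wy, wz]], ...]. A call has 1 to 12 rows; each row shifts and turns the commanded pose from where the row before left it, along the tool's axes as they then stand; what a row does not reach is not made up. A row lasts 1/10 s, in which the tool goes at most 50 mm and 8.59 degrees, less where a joint would pass 70% of its speed; a pose out of reach is approached as far as the arm can. A call with a gripper value outside its range is refused whole. OPENING is the closure, from -1 (fully open) to 1 (shut), set as the call begins (- or left out, the last holds). The fingers move at their own pace and stop on an object; the grip force is fixed at half the most. Time passes only in rows, so rows that do not move let the fingers close. It gives the time, the measured TCP pose, the force and the opening at its end, in the units of the state.
- read_state(): the state, without advancing time (a new reading comes with each control period).
- capture(name): name is "side" or "top" or "wrist"; returns a dict with "pixels" (480x640x3 uint8, red, green, blue), "camera_matrix" (3x3 intrinsics, pixels), "R" (3x3) and "t" (3): a world point X has camera coordinates R X + t. Camera axes: x right, y down, z forward; pixel columns grow to the right and rows downward; lengths in m; the calibration is good to about 2 mm. A picture is of the moment at which its call begins. There is no depth.
- bot.hand_in(): hands the job in, once; it reports no verdict.
The state is a dict: "time_s": time; "joint_positions": joint angles; "qvel": joint speeds; "tau": joint torques, N m; "position": TCP position; "tcp_rot": TCP orientation; "force": force on the tool from outside, world axes, zero at the start; "moment": the same for the moment, N m; "opening": opening from 0.0 (shut) to 1.0 (fully open).
Only numpy, scipy, OpenCV 4.12 (cv2) and the standard library are available. Lean on these libraries where they do the work, as an engineer would, in place of code of your own. Each camera call takes 0.05 s, during which the arm holds its last target.

TASK

On the blue bench transformer, push the dial round gently with a fingertip until its white index mark lines up with the red line on the scale, and only then push the lever of the output switch (orange ball) all the way over to its other side, away from the robot. The dial is only slipped onto its shaft, so do not lift it, and leave the loose things on and around the transformer where they stand.

Things in the scene. Friction and masses are not known exactly. Their poses are not given: they have to be found in the camera images.
- case: the variable transformer: fixed blue box with a light grey top, 230 (x) x 340 (y) mm, its top 120 mm above the bench. Origin at the centre of its underside; its z is up, its x points away from the robot (turned up to 0.35 rad), its y to the left. The dial's axis stands at x 0, y +75 mm; the output switch at x 0, y -110 mm in this frame. The case does not move when pushed
- dial: the dial on the left of the case's top, over a flat white scale disc (164 mm across, 3 mm thick) with black lines: a black round skirt, 96 mm across, 10 mm thick, with an upright grey bar across its middle, 84 mm long, 12 mm thick, its top 40 mm above the case's top. Origin on the upright axis at the skirt's underside, 4 mm above the case's top; z up, x along the bar to the end with the index mark
- bar_centre (a point): centre of the dial's bar, on the axis, 26 mm above the case's top. The dial turns with even friction (0.09 N m, 3 N at the bar's end), stays where left, slips off if pulled up with 4 N. Stops 2.6 rad either side of the case's +x: it cannot pass through the side facing the robot. It starts pointing left or towards the robot's left; turn it clockwise from above by 0.8 to 4 rad; an overshoot may be pushed back
- index_mark (a point): outer end of the dial's white index mark (3.4 mm wide white line along one half of the bar's top and out past the skirt): 59 mm from the dial's axis in the dial's +x direction, 15 mm above the case's top
- red_line (a point): inner end of the red scale line (3.4 mm wide, 24 mm long, radial): 59 mm from the dial's axis, 4 mm above the case's top. It is painted flat and cannot be moved by touch
- switch (a joint): output switch lever, rad: 0 off (leaning towards the robot, case -x), 1.0 fully on (leaning away, case +x), upright at 0.5. It stays where it is left and takes about 1.5 N at the ball; hinge along the case's y, 7 mm above the case's top
- switch_tip (a point): centre of the orange ball (26 mm across) on the end of the output switch's 10 mm thick steel lever, 50 mm from its hinge; about 51 mm above the case's top at either end of its swing (24 mm to either side of the hinge), 57 mm when upright. The black switch block below stands 10 mm above the case's top, 70 mm (x) by 50 mm (y)
- cup: small open white plastic cup, 44 mm wide, 36 mm tall, standing loose on the transformer's top, leave alone. Origin at its underside
- tin: small round aluminium tin, 42 mm wide, 22 mm tall, standing loose on the transformer's top, leave alone. Origin at its underside
- spool: green spool of bare wire, 84 mm wide, 76 mm tall, standing on the bench, leave alone. Origin at its underside
- pliers: pliers with one red and one blue handle, about 160 mm long, 12 mm tall, lying on the bench, leave alone. Origin at its underside
- board: small tan circuit board, 50 x 70 mm, 13 mm tall with its parts, lying on the bench, leave alone. Origin at its underside
- pencil: yellow pencil, 150 mm long, lying on the bench, leave alone. Origin at its underside
- module: red plastic strip, 18 x 90 mm, 18 mm tall, lying on the bench, leave alone. Origin at its underside

How it is judged:
By the outcome, as a careful person would: the job done as asked, in the order asked, and still so for the second after the job is handed in, with the robot touching nothing.
It also fails if it takes over 51 s, if anything falls off the work surface, if the arm or the gripper's body presses on something with over 40 N, if the wrist force passes 120 N, or if a joint passes its speed limit or range.

## Working session

There is one attempt and no reset: what is moved stays moved. The work goes in short steps, Python scripts to look and compute and a shell command to move; the robot and the scene stay as the last step left them, time stands still between calls to the robot, and variables do not carry over. Pictures are saved under pics/ and viewed, and the job is handed in when it is done.

```bash
mkdir -p pics; ls; python3 - <<'E'
from rig import read_state, capture, bot
import cv2,numpy as np
np.set_printoptions(precision=4,suppress=True)
s=read_state(); print(s)
for n in ["side","top","wrist"]:
    c=capture(n); cv2.imwrite(f"pics/{n}0.png",c["pixels"][:,:,::-1])
    np.savez(f"pics/{n}0.npz",**c)
    R=np.array(c["R"]);t=np.array(c["t"]); print(n,"cam pos",-R.T@t,"fwd",R[2],"right",R[0]);print(c["camera_matrix"])
E
```

```text
pics
{'time_s': 0.0, 'joint_positions': array([ 53.1428,  30.278 ,  82.1564,  -0.0015,  67.6894, -10.2302]), 'qvel': array([-0.0674, -0.0881,  0.0413,  0.077 , -0.0241, -0.1375]), 'tau': array([  0.0007, -44.0046, -17.6591,   0.0634,   0.0584,  -0.0002]), 'position': array([0.2797, 0.5581, 0.2216]), 'tcp_rot': array([[ 0.4482,  0.8939, -0.0013],
       [ 0.8939, -0.4482, -0.0017],
       [-0.0021, -0.0004, -1.    ]]), 'force': array([ 0.1228, -0.9335,  0.2299]), 'moment': array([0.0005, 0.0345, 0.0345]), 'opening': 1.002350244086228}
side cam pos [0.5309 1.0088 0.8252] fwd [ 0.0263 -0.8201 -0.5716] right [-0.9994 -0.0355  0.005 ]
[[544.6333   0.     328.504 ]
 [  0.     544.6333 232.7258]
 [  0.       0.       1.    ]]
top cam pos [0.5133 0.0519 0.9624] fwd [ 0.0942 -0.0025 -0.9956] right [ 0.0088 -1.      0.0033]
[[490.991    0.     318.2563]
 [  0.     490.991  238.4815]
 [  0.       0.       1.    ]]
wrist cam pos [0.2223 0.5884 0.3832] fwd [ 0.2151 -0.1112 -0.9702] right [ 0.4492  0.8934 -0.0028]
[[421.104    0.     320.1999]
 [  0.     421.104  237.1706]
 [  0.       0.       1.    ]]
```

View pics/top0.png

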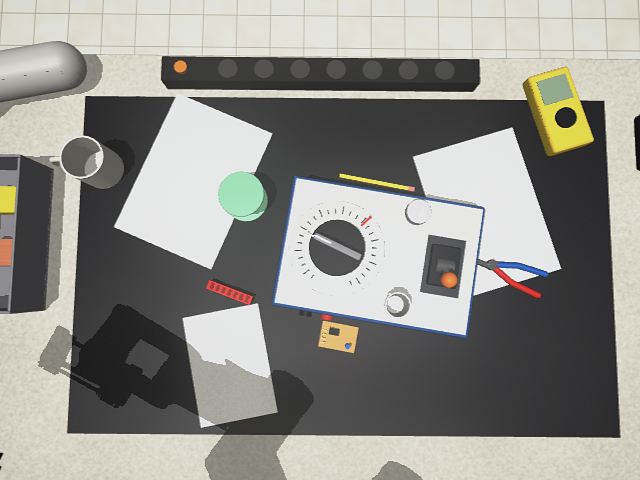

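View pics/side0.png

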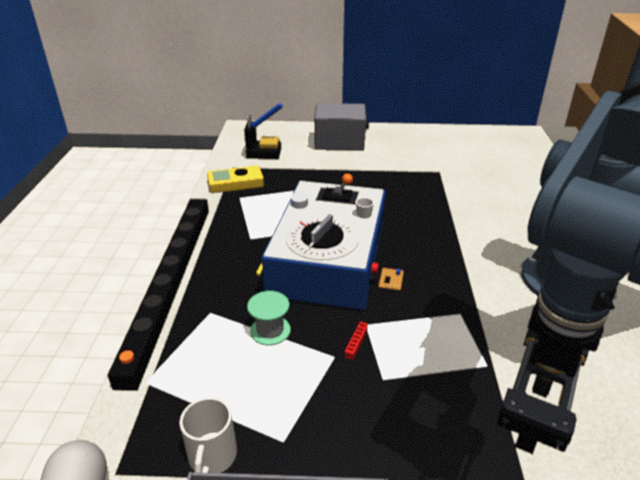

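View pics/wrist0.png

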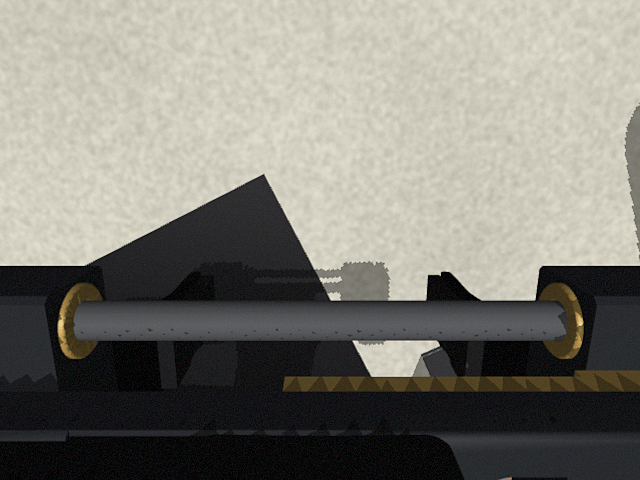

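The top view shows the transformer with its corners near (294,177), (484,208), (467,336) and (274,303). The dial is at about (337,247) with its index pointing left-up, and the red line is near (366,220). The ball is at (449,280), the cup at (397,302) and the tin at (418,212).

```bash
cat > h.py <<'E'
import cv2,numpy as np
np.set_printoptions(precision=4,suppress=True)
def ray(c,uv,z):
    uv=np.atleast_2d(uv).astype(float); K=c["camera_matrix"];R=c["R"];t=c["t"]
    d=(np.linalg.inv(K)@np.c_[uv,np.ones(len(uv))].T).T@R
    o=-R.T@t
    return o+d*((z-o[2])/d[:,2])[:,None]
def proj(c,X):
    p=np.atleast_2d(X)@c["R"].T+c["t"]; p=p@c["camera_matrix"].T; return p[:,:2]/p[:,2:]
def save(c,name,box=None,k=1):
    im=c["pixels"][:,:,::-1]
    if box: im=im[box[1]:box[3],box[0]:box[2]]
    cv2.imwrite(name,cv2.resize(im,None,fx=k,fy=k,interpolation=cv2.INTER_CUBIC))
E
python3 - <<'E'
from h import *
c=dict(np.load("pics/top0.npz"))
p=c["pixels"].astype(int);r,g,b=p[...,0],p[...,1],p[...,2]
# blue rim + grey top: flood region of case
m=((r>150)&(g>150)&(b>150)).astype(np.uint8)
n,l,st,ce=cv2.connectedComponentsWithStats(m)
m=(l==l[240,290] if l[240,290] else l==l[200,310])
print(st[l[200,310]])
cn,_=cv2.findContours(m.astype(np.uint8),cv2.RETR_EXTERNAL,cv2.CHAIN_APPROX_NONE)
h=max(cn,key=cv2.contourArea); rc=cv2.minAreaRect(ray(c,h[:,0,:],0.12)[:,:2].astype(np.float32)); print(rc, cv2.boxPoints(rc))
red=(r>170)&(g<90)&(b<90)
n,l,st,ce=cv2.connectedComponentsWithStats(red.astype(np.uint8));print([(s,x) for s,x in zip(st[1:],ce[1:]) if s[4]>3])
og=(r>180)&(g>70)&(g<150)&(b<80)
n,l,st,ce=cv2.connectedComponentsWithStats(og.astype(np.uint8));print([(s,x) for s,x in zip(st[1:],ce[1:]) if s[4]>20])
save(c,"pics/topz.png",(260,160,500,340),3.3)
E
```

```text
[  275   178   208   157 19429]
((0.5652849674224854, -0.05538322031497955), (0.3289053440093994, 0.21820029616355896), 80.8549575805664) [[ 0.4314 -0.2004]
 [ 0.6469 -0.2351]
 [ 0.6991  0.0896]
 [ 0.4837  0.1243]]
[(array([361, 216,  10,  10,  16], dtype=int32), array([365.8125, 220.4375])), (array([494, 268,  47,  30, 268], dtype=int32), array([517.0075, 283.8209])), (array([206, 280,  47,  25, 317], dtype=int32), array([229.3155, 292.2587])), (array([322, 314,  10,   6,  45], dtype=int32), array([326.3556, 316.8444]))]
[(array([174,  61,  13,  11, 105], dtype=int32), array([180.1524,  66.0571])), (array([443, 273,  14,  15, 147], dtype=int32), array([449.3333, 279.7483])), (array([206, 281,  31,  16, 147], dtype=int32), array([220.1973, 288.6054]))]
```

View pics/topz.png

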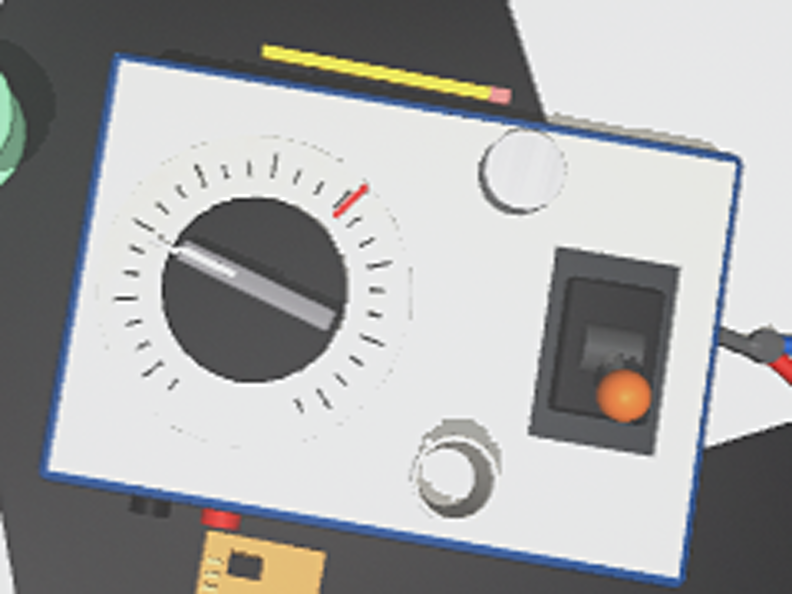

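```bash
cat >> h.py <<'E'
def dial(c,guess=None,boxr=34):
    p=c["pixels"].astype(int);r,g,b=p[...,0],p[...,1],p[...,2]
    m=((p.max(2)<85)).astype(np.uint8)
    if guess is None: guess=proj(c,[0.5772,0.0187,0.134])[0]
    u,v=np.round(guess).astype(int)
    w=np.zeros_like(m); cv2.circle(w,(u,v),boxr,1,-1); m*=w
    cn,_=cv2.findContours(m,cv2.RETR_EXTERNAL,cv2.CHAIN_APPROX_NONE)
    h=cv2.convexHull(np.vstack([k for k in cn if len(k)>8]))
    X=ray(c,h[:,0,:],0.134)[:,:2]
    (cx,cy),rad=cv2.minEnclosingCircle(X.astype(np.float32))
    return cx,cy,rad
E
python3 - <<'E'
from h import *
c=dict(np.load("pics/top0.npz"))
print(dial(c))
u=lambda x,y:((np.array([x,y])+.5)/3.3+[260,160]-.5)
for n,px,z in [("red_in",u(337,214),.124),("red_out",u(366,187),.124),("mark_out",u(157,236),.135),("mark_in",u(234,273),.16),("ball",(449.3,279.7),.171),("ballup",(449.3,279.7),.171),("barR",u(330,321),.16),("barL",u(185,250),.16),("cup",u(455,480),.14),("tin",u(524,170),.142)]: print(n,ray(c,px,z))
for a,nm in [(None,"")]:
  print(proj(c,[[.5772,.0187,.134]]))
E
```

```text
(0.5772578716278076, 0.01921379379928112, 0.04751971364021301)
red_in [[ 0.6174 -0.0248  0.124 ]]
red_out [[ 0.6318 -0.04    0.124 ]]
mark_out [[0.6038 0.0686 0.135 ]]
mark_in [[0.5829 0.0297 0.16  ]]
ball [[ 0.5235 -0.1613  0.171 ]]
ballup [[ 0.5235 -0.1613  0.171 ]]
barR [[ 0.5595 -0.0181  0.16  ]]
barL [[0.5942 0.0541 0.16  ]]
cup [[ 0.481  -0.0829  0.14  ]]
tin [[ 0.6388 -0.1189  0.142 ]]
[[336.5802 247.1454]]
```

```bash
python3 -m crank '[[[-1.5,2,0],[0,0,0]],[[-2,3,0],[0,0,0]],[[-2,3,0],[0,0,0]],[[-2,3,0],[0,0,0]],[[-2,3,0],[0,0,0]],[[-2,3,0],[0,0,0]],[[-2,3,0],[0,0,0]],[[-2,3,0],[0,0,0]],[[-2,3,0],[0,0,0]],[[-2,3,0],[0,0,0]],[[-2,3,0],[0,0,0]],[[-2,3,0],[0,0,0]]]' 1
```

```text
time_s: 1.35
position: [0.488, 0.1903, 0.2224]
tcp_rot: [[0.448, 0.894, -0.0], [0.894, -0.448, -0.0], [-0.0, -0.0, -1.0]]
force: [0.0, -0.2, 0.6]
opening: 0.029
```

```bash
python3 -m crank '[[[-2,3.35,0],[0,0,0]],[[-2,3.35,0],[0,0,0]],[[-2,3.35,0],[0,0,0]],[[-2,3.4,0],[0,0,0]],[[0,0,0],[0,0,0]],[[0,0,0],[0,0,0]],[[0,0,2],[0,0,0]],[[0,0,2],[0,0,0]],[[0,0,0],[0,0,0]]]'
python3 - <<'E'
from h import *
from rig import *
for n in ["wrist","top","side"]:
    c=capture(n); np.savez(f"pics/{n}1.npz",**c); save(c,f"pics/{n}1.png")
c=dict(np.load("pics/side1.npz"));u,v=np.round(proj(c,[.5773,.019,.15])[0]).astype(int);save(c,"pics/side1.png",(u-80,v-80,u+80,v+40),5)
print(read_state()["position"])
E
```

```text
time_s: 2.25
position: [0.5687, 0.0615, 0.18]
tcp_rot: [[0.447, 0.895, -0.007], [0.895, -0.447, 0.001], [-0.002, -0.007, -1.0]]
force: [-0.4, -0.2, 0.4]
opening: 0.006
[0.5719 0.0608 0.1832]
```

View pics/wrist1.png

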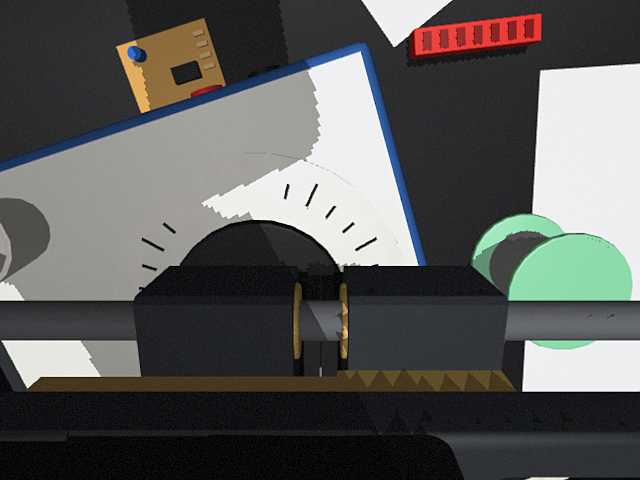

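View pics/side1.png

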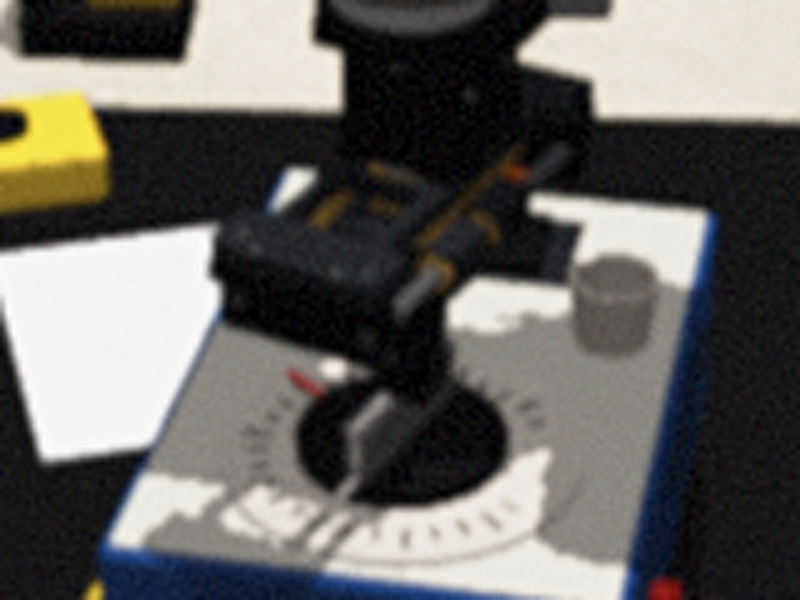

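View pics/top1.png

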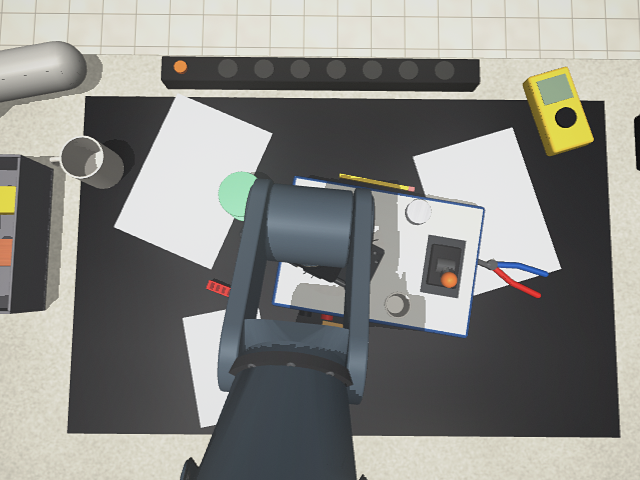

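The side view shows the closed fingertip above the dial, beside the bar on its counter-clockwise face. The red line is visible at zoom (305,383). I'll lower it next to the bar and begin the arc.

```bash
python3 -m crank '[[[0,0,1.5],[0,0,0]],[[0,0,1.4],[0,0,0]],[[0,0,1.0],[0,0,0]],[[0,0,0],[0,0,0]],[[0,0,0],[0,0,0]],[[0,0.2,0],[0,0,0]],[[0,0.2,0],[0,0,0]],[[0,0.2,0],[0,0,0]],[[0,0,0],[0,0,0]]]'
python3 - <<'E'
from h import *
from rig import *
c=capture("side"); u,v=np.round(proj(c,[.5773,.019,.15])[0]).astype(int);save(c,"pics/side2.png",(u-80,v-80,u+80,v+40),5)
s=read_state();print(s["position"],s["force"])
E
```

```text
time_s: 3.3
position: [0.5771, 0.0576, 0.1438]
tcp_rot: [[0.449, 0.894, -0.001], [0.894, -0.449, 0.001], [0.0, -0.001, -1.0]]
force: [-1.8, 1.1, 2.5]
opening: 0.005
[0.577  0.0575 0.1437] [-2.2775  1.7222  2.0355]
```

View pics/side2.png

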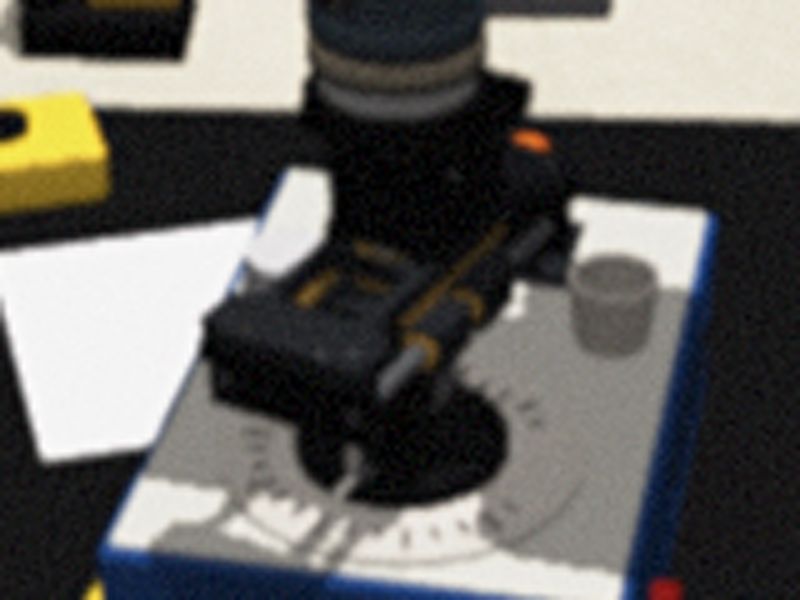

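Contact is gentle at about 2.8 N along the push direction. I'll follow the arc.

```bash
python3 -m crank '[[[0.125,0.284,0],[0,0,0.08]],[[0.125,0.284,0],[0,0,0.08]],[[0.125,0.284,0],[0,0,0.08]],[[0.125,0.284,0],[0,0,0.08]],[[0.125,0.284,0],[0,0,0.08]],[[0.125,0.284,0],[0,0,0.08]],[[0.125,0.284,0],[0,0,0.08]],[[0.125,0.284,0],[0,0,0.08]],[[0.125,0.284,0],[0,0,0.08]],[[0.125,0.284,0],[0,0,0.08]]]'
python3 - <<'E'
from h import *
from rig import *
c=capture("side"); u,v=np.round(proj(c,[.5773,.019,.15])[0]).astype(int);save(c,"pics/side3.png",(u-80,v-80,u+80,v+40),5)
s=read_state();print(s["position"],s["force"],s["joint_positions"])
R=s["tcp_rot"];print((s["position"]-[.5773,.019,0])@R)
E
```

```text
time_s: 4.35
position: [0.604, 0.046, 0.1434]
tcp_rot: [[0.955, 0.298, -0.003], [0.298, -0.955, 0.001], [-0.002, -0.002, -1.0]]
force: [-3.7, 2.9, 2.8]
opening: 0.006
[0.6045 0.0455 0.1434] [-3.316   2.2866  1.1249] [ -6.2677  34.3773  88.9709   0.0478  56.7646 -23.4949]
[ 0.0336 -0.0175 -0.1434]
```

View pics/side3.png

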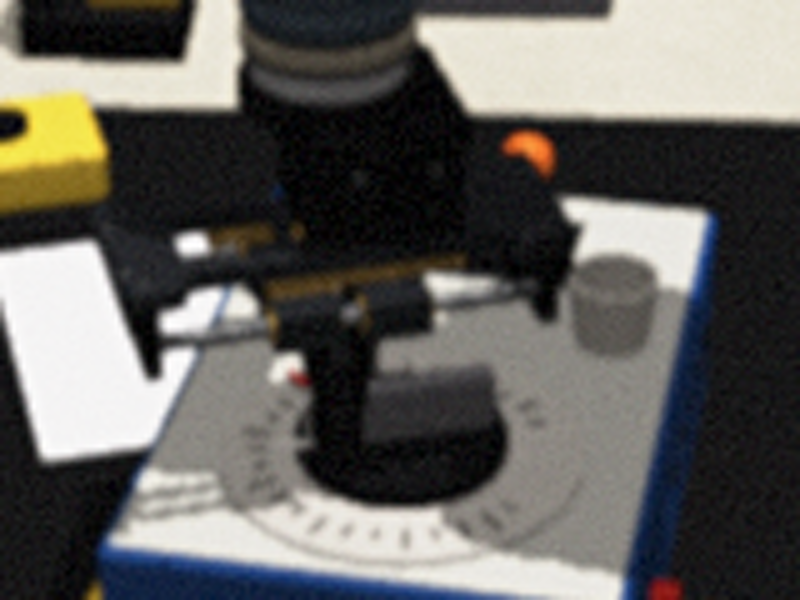

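```bash
python3 -m crank '[[[0.125,0.280,0],[0,0,0.08]],[[0.125,0.28,0],[0,0,0.08]],[[0.125,0.28,0],[0,0,0.08]],[[0.125,0.28,0],[0,0,0.08]],[[0.125,0.28,0],[0,0,0.08]],[[0.125,0.28,0],[0,0,0.08]],[[0.125,0.28,0],[0,0,0.08]],[[0.125,0.28,0],[0,0,0.08]],[[0.125,0.28,0],[0,0,0.08]],[[0.125,0.28,0],[0,0,0.08]],[[0.125,0.28,0],[0,0,0.08]],[[0.125,0.28,0],[0,0,0.08]]]'
python3 - <<'E'
from h import *
from rig import *
c=capture("side"); np.savez("pics/side4.npz",**c);u,v=np.round(proj(c,[.5773,.019,.15])[0]).astype(int);save(c,"pics/side4.png",(u-80,v-80,u+80,v+40),5)
c=capture("top"); np.savez("pics/top4.npz",**c);save(c,"pics/top4.png",(260,160,500,340),3.3)
c=capture("wrist"); np.savez("pics/wrist4.npz",**c);save(c,"pics/wrist4.png")
s=read_state();print(s["position"],s["force"],s["joint_positions"])
R=s["tcp_rot"];print((s["position"]-[.5773,.019,0])@R,R[:,0],np.degrees(np.arctan2(R[1,0],R[0,0])))
E
```

```text
time_s: 5.6
position: [0.6153, 0.0122, 0.1433]
tcp_rot: [[0.792, -0.61, 0.001], [-0.61, -0.792, 0.002], [-0.001, -0.002, -1.0]]
force: [0.9, 3.4, 0.1]
opening: 0.006
[0.6153 0.0116 0.1433] [-0.9621  3.1902 -0.5464] [-9.332  34.9513 87.6897  0.0538 57.3298 27.9906]
[ 0.0347 -0.0173 -0.1433] [ 0.7949 -0.6067  0.0001] -37.35157747093568
```

View pics/side4.png

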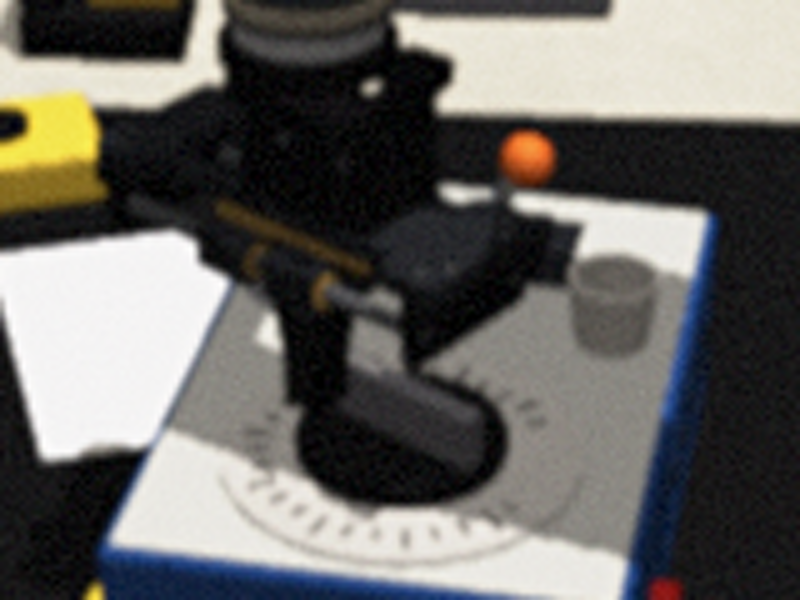

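View pics/top4.png

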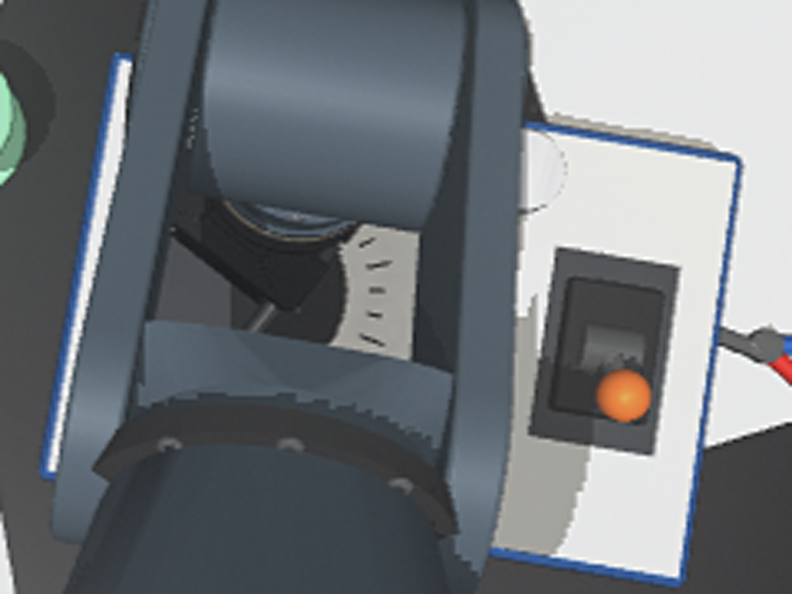

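View pics/wrist4.png

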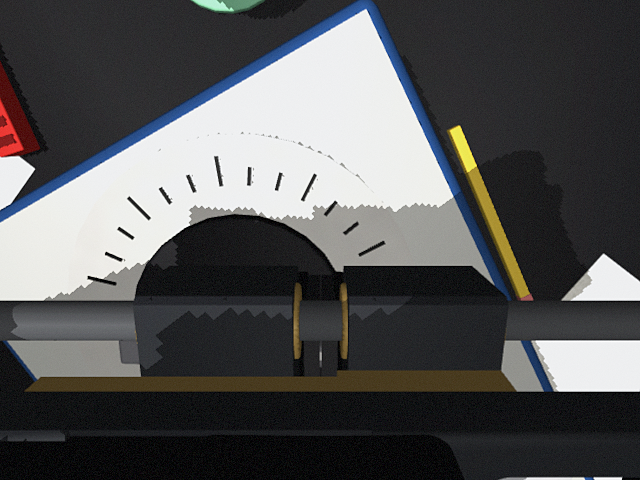

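```bash
python3 -m crank '[[[0,-0.5,0],[0,0,0]],[[0,-0.5,0],[0,0,0]],[[0,0,0],[0,0,0]],[[0,0,-2.5],[0,0,0]],[[0,0,-2.5],[0,0,0]],[[0,0,-2.5],[0,0,0]],[[-1,2.3,0],[0,0,0]],[[-1,2.3,0],[0,0,0]],[[-1,2.3,0],[0,0,0]],[[-0.5,2.3,0],[0,0,0]],[[0,0,0],[0,0,0]],[[0,0,0],[0,0,0]]]'
python3 - <<'E'
from h import *
from rig import *
c=capture("wrist"); np.savez("pics/wrist5.npz",**c);save(c,"pics/wrist5.png")
s=read_state();print(s["position"],s["force"],s["joint_positions"])
E
```

```text
time_s: 6.95
position: [0.5379, -0.033, 0.219]
tcp_rot: [[0.793, -0.609, 0.001], [-0.609, -0.793, -0.0], [0.001, -0.001, -1.0]]
force: [-0.1, -0.4, -0.0]
opening: 0.007
[ 0.5384 -0.0327  0.2189] [ 0.7266  1.6189 -0.097 ] [-15.3569  23.8653  94.7098   0.0075  61.3286  22.1183]
```

View pics/wrist5.png

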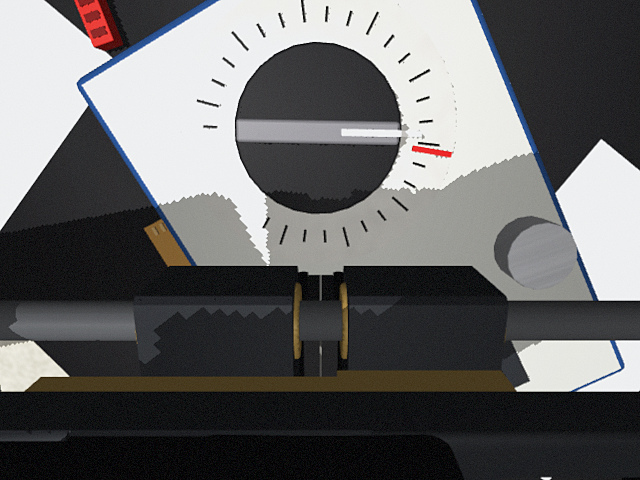

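The wrist view shows the dial circle centred near (318,127). The white mark runs from (342,132) to (402,134), and the red line from (413,149) to (451,155). The mark still needs a few degrees clockwise.

```bash
cat >> h.py <<'E'
def ang(c,mbox=None,verbose=True):
    p=c["pixels"].astype(int);r,g,b=p[...,0],p[...,1],p[...,2]
    g0=proj(c,[.5773,.019,.134])[0]
    # skirt circle at z .134: dark pixels, hull, fit circle
    m=(p.max(2)<90).astype(np.uint8); w=np.zeros_like(m); cv2.circle(w,tuple(np.round(g0).astype(int)),92,1,-1); m*=w
    n,l,st,ce=cv2.connectedComponentsWithStats(m); m=(np.isin(l,[i for i in range(1,n) if st[i,4]>1500])).astype(np.uint8)
    cn,_=cv2.findContours(m,cv2.RETR_EXTERNAL,cv2.CHAIN_APPROX_NONE)
    h=cv2.convexHull(np.vstack(cn))[:,0,:]
    X=ray(c,h,.134)[:,:2]; A=np.c_[2*X,np.ones(len(X))]
    for _ in range(3):
        s=np.linalg.lstsq(A,(X**2).sum(1),rcond=None)[0]; rad=np.sqrt(s[2]+s[:2]@s[:2]); e=np.hypot(*(X-s[:2]).T)-rad
        k=abs(e)<max(.0012,np.median(abs(e))*2); X=X[k];A=A[k]
    ax=s[:2]
    yy,xx=np.nonzero((r>150)&(g<110)&(b<110)); X=ray(c,np.c_[xx,yy],.124)[:,:2]
    d=np.hypot(*(X-ax).T);k=(d>.05)&(d<.095); Xr=X[k]
    ar=np.degrees(np.arctan2(*(Xr.mean(0)-ax)[::-1]))
    vx=cv2.fitLine(Xr.astype(np.float32),cv2.DIST_L2,0,.01,.01).ravel()
    # white mark on bar top z .16
    yy,xx=np.nonzero(p.min(2)>215); X=ray(c,np.c_[xx,yy],.16)[:,:2]
    k=np.hypot(*(X-ax).T)<.041; X=X[k]
    v=cv2.fitLine(X.astype(np.float32),cv2.DIST_L2,0,.01,.01).ravel(); dd=v[:2]*np.sign(v[:2]@(X.mean(0)-ax))
    out=dict(axis=ax,rad=rad,nred=len(Xr),red=ar,red_dir=np.degrees(np.arctan2(vx[1],vx[0])),red_d=np.hypot(*(Xr.mean(0)-ax)),nm=len(X),mark=np.degrees(np.arctan2(*(X.mean(0)-ax)[::-1])),mark_dir=np.degrees(np.arctan2(dd[1],dd[0])))
    if verbose: print(out)
    return out
E
python3 - <<'E'
from h import *
c=dict(np.load("pics/wrist5.npz")); print(proj(c,[.5773,.019,.134])); ang(c); save(c,"pics/w5z.png",(220,30,480,220),3)
E
```

```text
[[317.9378 134.8365]]
{'axis': array([0.5782, 0.0204]), 'rad': np.float64(0.04705769108213729), 'nred': 209, 'red': np.float64(-46.85686099420972), 'red_dir': np.float32(-46.913795), 'red_d': np.float64(0.06891050642627333), 'nm': 380, 'mark': np.float64(-38.36231152790918), 'mark_dir': np.float64(-38.879462368471444)}
```

View pics/w5z.png

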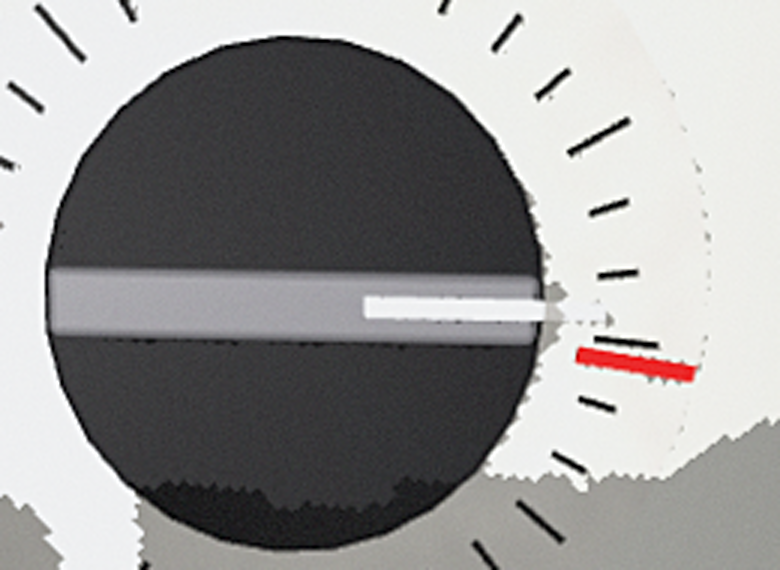

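Mark is at about −38.6° and red at −46.9°, so 0.145 rad remains. I'll go back the same way and push 0.14 rad further.

```bash
python3 -m crank '[[[0.5,-2.3,0],[0,0,0]],[[1,-2.3,0],[0,0,0]],[[1,-2.3,0],[0,0,0]],[[1,-2.3,0],[0,0,0]],[[0,0,0],[0,0,0]],[[0,0,0],[0,0,0]],[[0,0,2.5],[0,0,0]],[[0,0,2.5],[0,0,0]],[[0,0,2.0],[0,0,0]],[[0,0,0.5],[0,0,0]],[[0,0,0],[0,0,0]],[[0,0,0],[0,0,0]]]' && python3 -m crank '[[[0,0.35,0],[0,0,0]],[[0,0.35,0],[0,0,0]],[[0,0.3,0],[0,0,0]],[[0.08,0.169,0],[0,0,0.048]],[[0.08,0.169,0],[0,0,0.048]],[[0.075,0.155,0],[0,0,0.044]],[[0,0,0],[0,0,0]],[[0,0,0],[0,0,0]],[[0,0,0],[0,0,0]]]'
python3 -m crank '[[[0,-0.5,0],[0,0,0]],[[0,-0.5,0],[0,0,0]],[[0,0,0],[0,0,0]],[[0,0,-2.5],[0,0,0]],[[0,0,-2.5],[0,0,0]],[[0,0,-2.5],[0,0,0]],[[-1,2.3,0],[0,0,0]],[[-1,2.3,0],[0,0,0]],[[-1,2.3,0],[0,0,0]],[[-0.5,2.3,0],[0,0,0]],[[0,0,0],[0,0,0]],[[0,0,0],[0,0,0]]]'
python3 - <<'E'
from h import *
from rig import *
c=capture("wrist"); np.savez("pics/wrist6.npz",**c);save(c,"pics/wrist6.png",(220,30,480,220),3)
ang(c)
s=read_state();print(s["position"],s["force"])
E
```

```text
time_s: 8.2
position: [0.6217, 0.0189, 0.1446]
tcp_rot: [[0.794, -0.609, 0.002], [-0.609, -0.794, -0.0], [0.001, -0.001, -1.0]]
force: [0.1, -0.5, 0.5]
opening: 0.008
time_s: 9.1
position: [0.6144, 0.0062, 0.1441]
tcp_rot: [[0.701, -0.713, 0.002], [-0.713, -0.701, 0.0], [0.001, -0.002, -1.0]]
force: [1.8, 2.4, 1.6]
opening: 0.008
time_s: 10.3
position: [0.5309, -0.0269, 0.2187]
tcp_rot: [[0.7, -0.714, 0.001], [-0.714, -0.7, -0.0], [0.0, -0.0, -1.0]]
force: [0.2, -0.7, 0.4]
opening: 0.005
{'axis': array([0.5782, 0.0204]), 'rad': np.float64(0.0470531403153115), 'nred': 185, 'red': np.float64(-46.8874338053596), 'red_dir': np.float32(-46.409912), 'red_d': np.float64(0.07076656897913877), 'nm': 398, 'mark': np.float64(-45.64287385890497), 'mark_dir': np.float64(-45.668709966868875)}
[ 0.5315 -0.0267  0.2187] [ 0.8    -0.2938  0.0795]
```

View pics/wrist6.png

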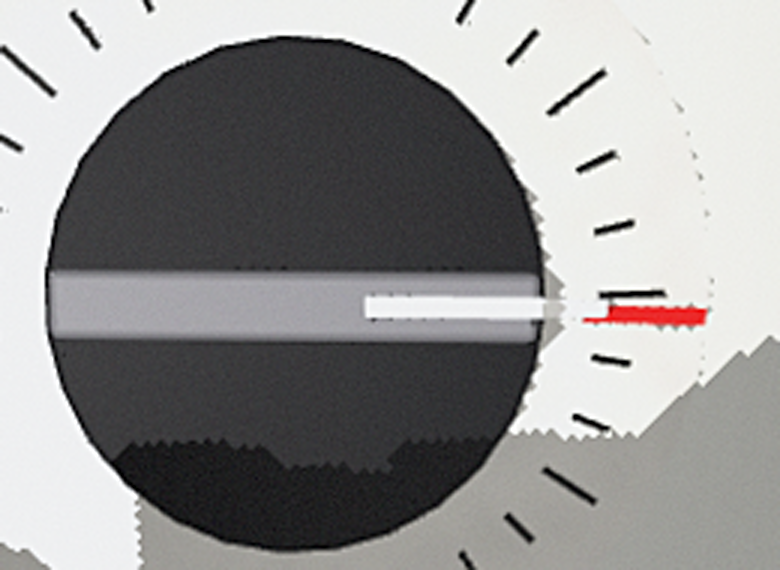

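Mark is at −45.65° and red at about −46.9°, so I'll give one more nudge of about 0.022 rad.

```bash
python3 -m crank '[[[0.5,-2.3,0],[0,0,0]],[[1,-2.3,0],[0,0,0]],[[1,-2.3,0],[0,0,0]],[[1,-2.3,0],[0,0,0]],[[0,0,0],[0,0,0]],[[0,0,0],[0,0,0]],[[0,0,2.5],[0,0,0]],[[0,0,2.5],[0,0,0]],[[0,0,2.0],[0,0,0]],[[0,0,0.5],[0,0,0]],[[0,0,0],[0,0,0]],[[0,0,0],[0,0,0]]]' && python3 -m crank '[[[0,0.35,0],[0,0,0]],[[0,0.35,0],[0,0,0]],[[0,0.3,0],[0,0,0]],[[0.035,0.077,0],[0,0,0.022]],[[0,0,0],[0,0,0]],[[0,0,0],[0,0,0]],[[0,0,0],[0,0,0]]]'
python3 -m crank '[[[0,-0.5,0],[0,0,0]],[[0,-0.5,0],[0,0,0]],[[0,0,0],[0,0,0]],[[0,0,-2.5],[0,0,0]],[[0,0,-2.5],[0,0,0]],[[0,0,-2.5],[0,0,0]],[[-1,2.3,0],[0,0,0]],[[-1,2.3,0],[0,0,0]],[[-1,2.3,0],[0,0,0]],[[-0.5,2.3,0],[0,0,0]],[[0,0,0],[0,0,0]],[[0,0,0],[0,0,0]]]'
python3 - <<'E'
from h import *
from rig import *
c=capture("wrist"); np.savez("pics/wrist7.npz",**c);save(c,"pics/wrist7.png",(220,30,480,220),3)
ang(c)
s=read_state();print(s["position"],s["force"])
E
```

```text
time_s: 11.55
position: [0.6213, 0.0127, 0.1446]
tcp_rot: [[0.701, -0.713, 0.002], [-0.713, -0.701, -0.0], [0.001, -0.001, -1.0]]
force: [0.1, -0.4, 0.1]
opening: 0.006
time_s: 12.25
position: [0.6142, 0.0053, 0.144]
tcp_rot: [[0.685, -0.728, 0.002], [-0.728, -0.685, -0.0], [0.001, -0.001, -1.0]]
force: [2.1, 2.0, 2.6]
opening: 0.006
time_s: 13.45
position: [0.5298, -0.0257, 0.2186]
tcp_rot: [[0.685, -0.729, 0.0], [-0.729, -0.685, -0.0], [0.0, -0.0, -1.0]]
force: [-0.3, 0.8, -0.0]
opening: 0.01
{'axis': array([0.5782, 0.0204]), 'rad': np.float64(0.047036968301787066), 'nred': 170, 'red': np.float64(-46.92017355425814), 'red_dir': np.float32(-46.897232), 'red_d': np.float64(0.07130633664685805), 'nm': 395, 'mark': np.float64(-46.93453736387779), 'mark_dir': np.float64(-46.968636030092846)}
[ 0.5305 -0.0256  0.2187] [ 0.1987 -0.3244 -0.5718]
```

View pics/wrist7.png

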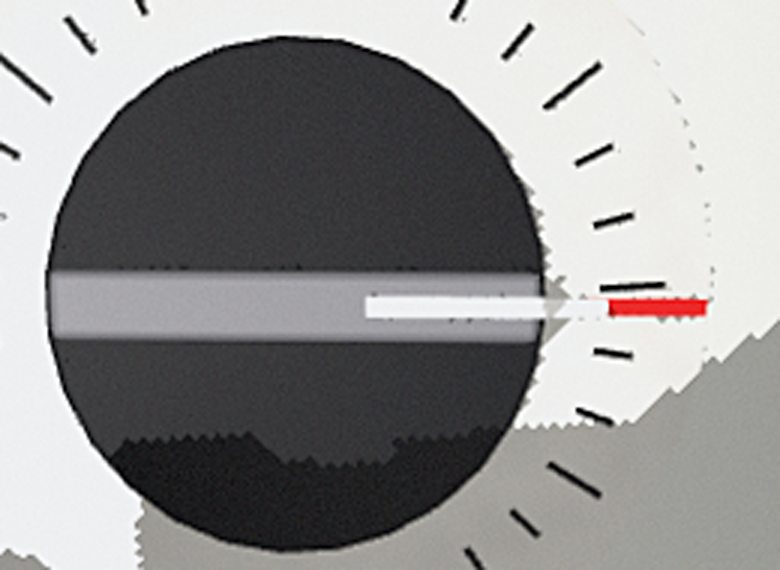

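The mark now reads −46.95° against the red line's −46.9°, and in the picture they are collinear. Next is the switch: I'll go to the robot side of the ball, turning the finger to face along case +x.

```bash
python3 -m crank '[[[1.68,2.92,0],[0,0,0]],[[1.68,2.92,0],[0,0,0]],[[1.68,2.92,0],[0,0,0]],[[1.68,2.92,0],[0,0,0]],[[0,0,0],[0,0,0.13]],[[0,0,0],[0,0,0.13]],[[0,0,0],[0,0,0.13]],[[0,0,0],[0,0,0.13]],[[0,0,0],[0,0,0.13]],[[0,0,0],[0,0,0.13]],[[0,0,0],[0,0,0.133]],[[0,0,0],[0,0,0]]]'
python3 - <<'E'
from h import *
from rig import *
c=capture("side"); np.savez("pics/side8.npz",**c);u,v=np.round(proj(c,[.5483,-.16,.17])[0]).astype(int);save(c,"pics/side8.png",(u-80,v-60,u+80,v+60),5)
c=capture("top"); np.savez("pics/top8.npz",**c);save(c,"pics/top8.png",(260,160,500,340),3.3)
s=read_state();R=s["tcp_rot"];print(s["position"],s["force"],R,s["joint_positions"])
h=np.array([.548,-.164,.127]); print((s["position"]-h)@R)
E
```

```text
time_s: 14.7
position: [0.4918, -0.1545, 0.2184]
tcp_rot: [[-0.157, -0.988, 0.001], [-0.988, 0.157, -0.0], [0.0, -0.001, -1.0]]
force: [-0.1, -1.0, -0.5]
opening: 0.003
[ 0.4914 -0.1545  0.2185] [0.5    0.7892 1.1553] [[-0.1542 -0.988   0.0003]
 [-0.988   0.1542 -0.0002]
 [ 0.0001 -0.0003 -1.    ]] [-29.8956  22.0964  97.9919   0.0007  59.893   68.9729]
[-0.0007  0.0574 -0.0915]
```

View pics/side8.png

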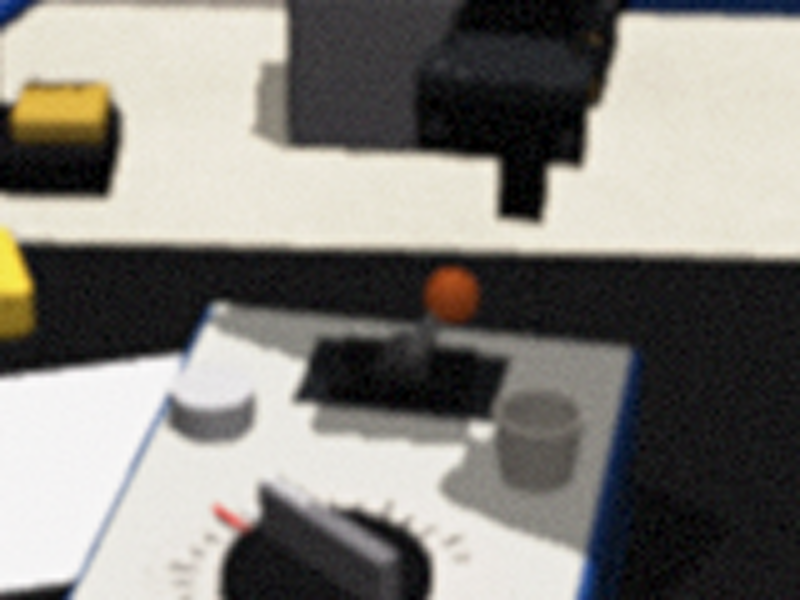

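View pics/top8.png

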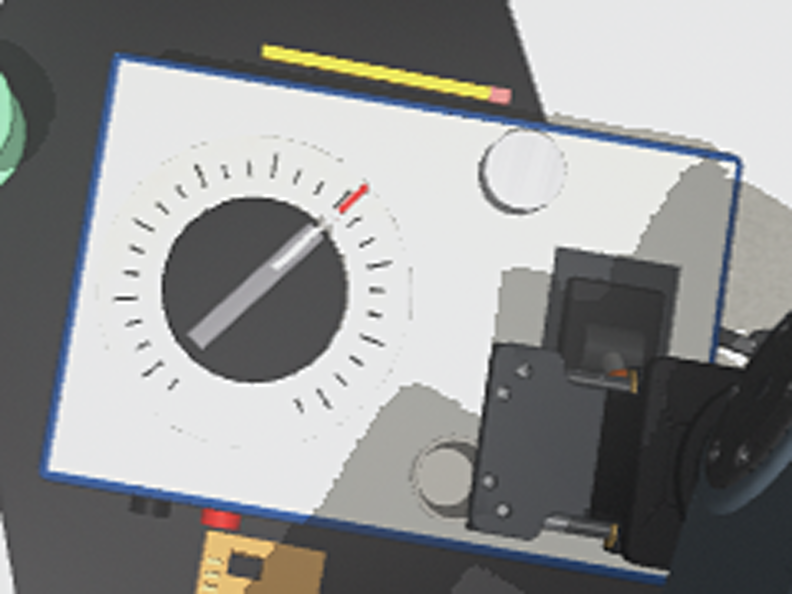

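```bash
python3 -m crank '[[[0,0,2],[0,0,0]],[[0,0,2],[0,0,0]],[[0,0,1.5],[0,0,0]],[[0,0,0],[0,0,0]],[[0,-0.7,0],[0,0,0]],[[0,-0.6,0],[0,0,0]],[[0,-0.6,0],[0,0,0]],[[0,-0.6,0],[0,0,0]]]' && python3 -m crank '[[[0,-0.6,0],[0,0,0]],[[0,-0.6,0],[0,0,0]],[[0,-0.6,0],[0,0,0]],[[0,-0.6,0],[0,0,0]],[[0,-0.4,0],[0,0,0]],[[0,0,0],[0,0,0]]]'
python3 - <<'E'
from h import *
from rig import *
c=capture("side"); np.savez("pics/side9.npz",**c);u,v=np.round(proj(c,[.5483,-.16,.17])[0]).astype(int);save(c,"pics/side9.png",(u-80,v-60,u+80,v+60),5)
s=read_state();R=s["tcp_rot"];print(s["position"],s["force"])
h=np.array([.548,-.164,.127]); print((s["position"]-h)@R)
E
```

```text
time_s: 15.6
position: [0.5158, -0.1582, 0.1642]
tcp_rot: [[-0.157, -0.988, 0.0], [-0.988, 0.157, 0.0], [-0.0, -0.0, -1.0]]
force: [-1.9, 1.0, 2.5]
opening: 0.002
time_s: 16.2
position: [0.5438, -0.1632, 0.1633]
tcp_rot: [[-0.157, -0.988, 0.001], [-0.988, 0.157, -0.0], [0.0, -0.001, -1.0]]
force: [-0.1, 0.5, 0.8]
opening: 0.002
[ 0.5437 -0.1632  0.1634] [-0.5308  0.4017 -0.1116]
[-0.0001  0.0044 -0.0364]
```

View pics/side9.png

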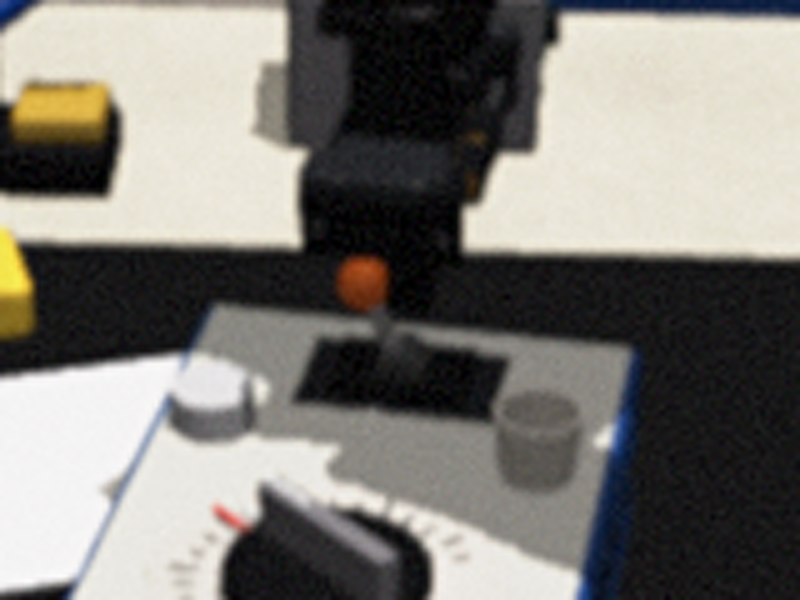

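The ball is now on the far side, at zoom (363,282). I'll push on in small steps until the stop is felt.

```bash
python3 -m crank '[[[0,-0.2,0],[0,0,0]],[[0,-0.2,0],[0,0,0]],[[0,0,0],[0,0,0]]]'; python3 -m crank '[[[0,-0.1,0],[0,0,0]],[[0,-0.1,0],[0,0,0]],[[0,0,0],[0,0,0]]]'
python3 - <<'E'
from h import *
from rig import *
c=capture("side"); np.savez("pics/side10.npz",**c);u,v=np.round(proj(c,[.5483,-.16,.17])[0]).astype(int);save(c,"pics/side10.png",(u-80,v-60,u+80,v+60),5)
def ball(c):
    p=c["pixels"].astype(int);r,g,b=p[...,0],p[...,1],p[...,2];m=((r>120)&(g<.62*r)&(b<.4*r)&(g>.2*r)).astype(np.uint8)
    n,l,st,ce=cv2.connectedComponentsWithStats(m); q=proj(c,[.548,-.164,.17])[0]
    i=min([i for i in range(1,n) if st[i,4]>30],key=lambda i:np.hypot(*(ce[i]-q)));return st[i],ce[i]
for k in ["8","9","10"]:
    c=dict(np.load(f"pics/side{k}.npz"));print(ball(c)[1])
yaw=np.radians(-9.15);ex=np.array([np.cos(yaw),np.sin(yaw)])
for d in [-24,0,20,24]:
    a=d/1000; print(d,proj(c,[.548+a*ex[0],-.164+a*ex[1],.127+np.sqrt(.05**2-a*a)]))
s=read_state();print(s["position"],s["force"])
E
```

```text
time_s: 16.55
position: [0.5468, -0.1634, 0.1633]
tcp_rot: [[-0.158, -0.988, -0.001], [-0.988, 0.158, 0.0], [-0.0, 0.001, -1.0]]
force: [-0.3, -0.6, -0.7]
opening: 0.004
time_s: 16.85
position: [0.5485, -0.1636, 0.1633]
tcp_rot: [[-0.157, -0.988, -0.001], [-0.988, 0.157, 0.001], [-0.0, 0.001, -1.0]]
force: [-1.1, 1.2, -1.6]
opening: 0.007
[346.75 176.8 ]
[329.0526 174.4211]
[327.5128 174.7692]
-24 [[346.8303 179.4174]]
0 [[337.2183 176.2432]]
20 [[329.1895 176.9351]]
24 [[327.5898 177.4755]]
[ 0.5485 -0.1636  0.1633] [-1.651   0.9973 -1.8304]
```

View pics/side10.png

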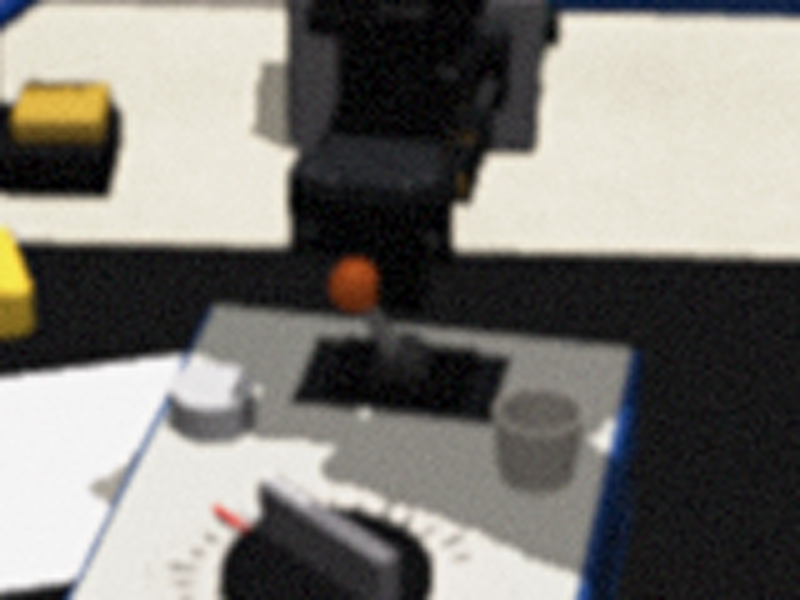

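```bash
python3 -m crank '[[[0,-0.1,0],[0,0,0]],[[0,0,0],[0,0,0]]]';  python3 -m crank '[[[0,-0.1,0],[0,0,0]],[[0,0,0],[0,0,0]]]'
```

```text
time_s: 17.1
position: [0.5488, -0.1636, 0.1632]
tcp_rot: [[-0.157, -0.988, -0.003], [-0.988, 0.157, 0.001], [-0.0, 0.003, -1.0]]
force: [-4.2, 0.2, -1.4]
opening: 0.007
time_s: 17.3
position: [0.5489, -0.1636, 0.1631]
tcp_rot: [[-0.157, -0.988, -0.005], [-0.988, 0.157, 0.001], [-0.0, 0.005, -1.0]]
force: [-6.1, -0.1, 0.3]
opening: 0.01
```

The tool has stalled and the force is rising (6 N), so the lever is at its stop. I'll back off, raise the tool, withdraw towards the robot and check.

```bash
python3 -m crank '[[[0,0.5,0],[0,0,0]],[[0,1,0],[0,0,0]],[[0,1.5,0],[0,0,0]],[[0,0,0],[0,0,0]],[[0,0,-2.5],[0,0,0]],[[0,0,-3],[0,0,0]],[[0,0,-3],[0,0,0]],[[1,1,-1],[0,0,0]],[[2,2,0],[0,0,0]],[[3,2,0],[0,0,0]],[[3,1,0],[0,0,0]],[[3,1,0],[0,0,0]]]'; python3 -m crank '[[[4,1,0],[0,0,0]],[[4,0,0],[0,0,0]],[[4,0,0],[0,0,0]],[[0,0,0],[0,0,0]],[[0,0,0],[0,0,0]]]'
python3 - <<'E'
from h import *
from rig import *
c=capture("side"); np.savez("pics/side11.npz",**c)
u,v=np.round(proj(c,[.5483,-.16,.17])[0]).astype(int);save(c,"pics/side11.png",(u-80,v-60,u+80,v+60),5)
c=capture("top"); np.savez("pics/top11.npz",**c);save(c,"pics/top11.png",(260,160,500,340),3.3)
s=read_state();R=s["tcp_rot"];print(s["position"],s["force"],s["qvel"])
E
```

```text
time_s: 18.5
position: [0.4317, -0.268, 0.2581]
tcp_rot: [[-0.158, -0.987, 0.0], [-0.987, 0.158, -0.0], [0.0, -0.0, -1.0]]
force: [-0.1, -0.6, -0.9]
opening: 0.006
time_s: 19.0
position: [0.4033, -0.3845, 0.2576]
tcp_rot: [[-0.16, -0.987, -0.001], [-0.987, 0.16, 0.001], [-0.001, 0.001, -1.0]]
force: [-0.9, 1.2, -0.5]
opening: 0.002
[ 0.4038 -0.3827  0.2579] [-0.0958  0.5115  0.6419] [ 1.1125 -0.478  -0.0103 -0.041   0.0386  0.1114]
```

View pics/top11.png

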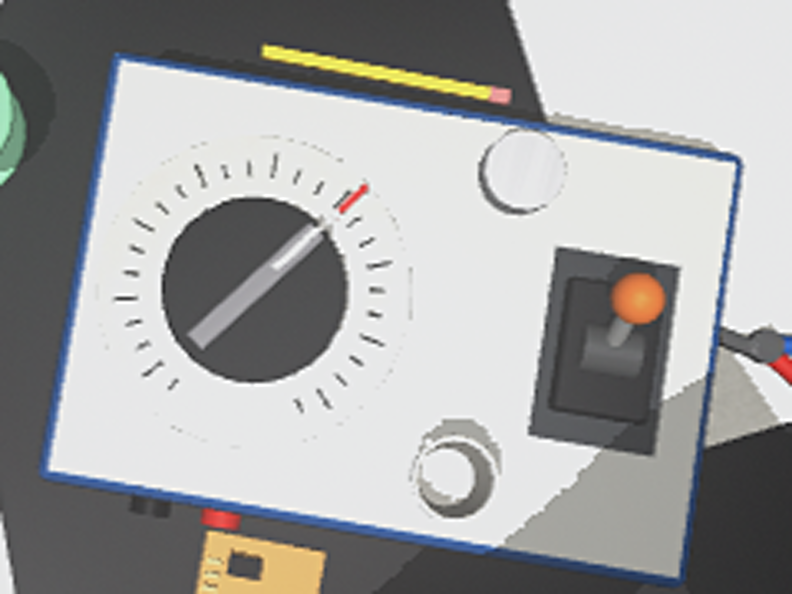

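View pics/side11.png

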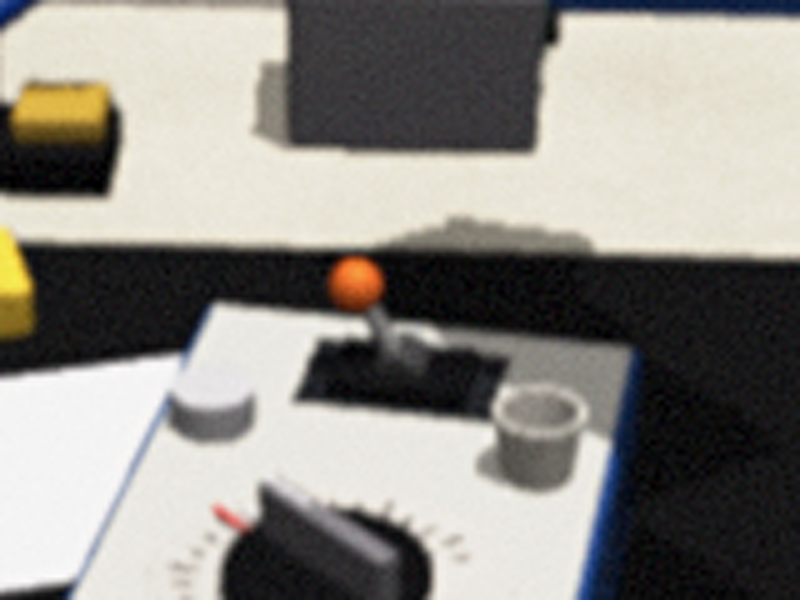

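The top view shows the mark in line with the red line at zoom (340,212). The ball is at (638,299), the far side, and the cup, tin, pencil and board sit where they were. I'll do one numeric check before handing in.

```bash
python3 - <<'E'
from h import *
P=[]
for f in ["0","11"]:
    c=dict(np.load(f"pics/top{f}.npz"));p=c["pixels"].astype(int);r,g,b=p[...,0],p[...,1],p[...,2]
    og=(r>180)&(g>70)&(g<150)&(b<80); og[:, :400]=0
    yy,xx=np.nonzero(og);P.append(ray(c,[xx.mean(),yy.mean()],.171)[0])
print(P,(P[1]-P[0])[:2]@[.987,-.159])
a=np.load("pics/top0.npz")["pixels"].astype(int);b=np.load("pics/top11.npz")["pixels"].astype(int)
for n,(x0,y0,x1,y1) in dict(tin=(400,195,436,228),cup=(380,285,415,320),spool=(212,166,272,224),pencil=(335,170,418,193),board=(315,318,362,356),module=(203,277,256,306)).items():
    print(n,abs(a-b)[y0:y1,x0:x1].mean().round(2))
from rig import bot; print(bot.hand_in())
E
```

```text
[array([ 0.5246, -0.1727,  0.171 ]), array([ 0.5661, -0.1791,  0.171 ])] 0.04196917210261391
tin 0.26
cup 0.36
spool 0.34
pencil 0.5
board 0.88
module 0.56
the job is handed in; nothing more can be done
None
```

That 42 mm looks off: the colour mask may have picked up the pliers. I'll recompute it from the saved pictures.

```bash
python3 - <<'E'
from h import *
P=[]
for f in ["0","11"]:
    c=dict(np.load(f"pics/top{f}.npz"));p=c["pixels"].astype(int);r,g,b=p[...,0],p[...,1],p[...,2]
    og=((r>180)&(g>70)&(g<150)&(b<80)).astype(np.uint8); og[:, :400]=0
    n,l,st,ce=cv2.connectedComponentsWithStats(og); i=1+st[1:,4].argmax(); P.append(ray(c,ce[i],.171)[0]); print(st[1:,4])
print((P[1]-P[0])[:2]@[.987,-.159])
E
```

```text
[ 20 147   2]
[144  19   2]
0.048179564154461806
```

I turned the dial clockwise by about 110° with the closed fingertip until its white mark met the red line. Then I pushed the output switch lever away from the robot to its stop, withdrew, and handed the job in. The last reading before hand-in was 19 s, out of the 51 s allowed.

- **Dial:** it took three pushes. In the last close view before the switch, the mark read −46.95° and the red line −46.9°. The final top view showed them still in line.
- **Switch:** the tool stalled against the stop at about 6 N. The ball moved 48 mm in the top view, which matches the full swing.
- **Loose things:** the cup, tin, spool, pencil, board and module looked the same in the before and after top pictures. I did not compare the pliers numerically, but the part seen in the close-up top picture had not moved.
- **A check that disagreed:** my first measure of the ball's travel gave 42 mm, and I handed in before resolving it. The colour mask had included some pixels that were not the ball, probably the pliers. Measuring the ball alone from the same saved pictures gave 48 mm.

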